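# Hang the set-up plate on the rotary hook stand

### The job

Turn the hook stand (it has a bar on top for that) until its empty hook is right over the loading post on the base. Then hang the standing aluminium plate on that hook by its hole and press it gently but firmly back along the rod until it bears on the stop collar; leave it hanging there against the collar, and leave the other things on the bench where they are.

Things in the scene. Friction and masses are not known exactly. Their poses are not given: they have to be found in the camera images.
- stand: Steel rotary hook stand, fixed to the bench, with all it carries; round base 200 mm across, 14 mm high. Origin: centre of the base's underside, on the turning axis; z up. Its -x axis is the loading side: a flat tongue runs out there to 180 mm from the axis and carries the loading post.
- loading_post (a point): Top of the small upright loading post (12 mm across, top 24 mm above the bench) on the tongue, 165 mm from the turning axis towards the stand's -x.
- carousel (a joint): Carousel angle, rad, counter-clockwise from above. 0 or 2 pi: the empty hook is over the loading post. Turns both ways (-7 to 13), takes about 0.35 N m, stays where left, starts at 0.7 to 5.5. Four level radial rods 90 degrees apart, 150 mm above the bench: one empty, three with things (pin spanner, disc, flange) that swing on them.
- turn_bar (a point): Middle of the bar on top of the carousel, on the turning axis, 222 mm above the bench. The bar is 60 mm long, 16 mm wide, from 206 to 238 mm above the bench, parallel to the empty rod; grip it from above across its width. The frame turns with the carousel: its -x axis points out along the empty rod.
- empty_hook_tip (a point): End of the empty hook, 165 mm from the turning axis, at the height of the rod's axis (150 mm above the bench). Axes as turn_bar: -x points outward. The rod is 10 mm in diameter, level and radial; its last 7 mm bend up into a lip whose top is 14 mm above the rod's axis.
- rod_root (a point): Point on the empty rod's axis 85 mm from the turning axis. A firm stop collar, 32 mm across, is clamped round the rod: its outward face lies 0 to 20 mm outward of this point, set differently each time and not measured: see it, or feel for it by sliding the plate in. Press 4 N or more for 0.2 s; over 25 N on the stand is too rough.
- plate: Aluminium plate upright on a steel T foot, 0.52 to 0.78 kg: 90 mm wide (y), 14 mm thick (x), 125 mm high (z up); foot 44 mm deep (x), 90 mm wide, 10 mm thick, symmetric. Origin: centre of the foot's underside. Grip it from above across the thickness near its top, fingertips 28 mm or more above the hole's centre, clear of the collar. A smaller plate without a hole is not wanted.
- plate_hole (a point): Centre of the 28 mm hole through the plate, 55 mm above the foot's underside, 70 mm below the top edge; it runs along the plate's x. Hanging, the hole's top rests on the rod and its centre is 9 mm below the rod's axis.
Not all that is in view belongs to the job. Leave any purple look-alike of the plate alone.

How it is judged:
By the outcome, as a careful person would: the job done as asked, in the order asked, and still so for the second after the job is handed in, with the robot touching nothing.
It also fails if it takes over 72 s, if anything falls off the work surface, if the arm or the gripper's body presses on something with over 40 N, if the wrist force passes 120 N, or if a joint passes its speed limit or range.

### The arm

A 7-joint arm with a two-finger parallel gripper is mounted at the origin on the work surface. World frame = base frame: x ahead of the robot, y to its left, z up, the work surface at z = 0. Lengths are in mm, angles in rad, forces in N, time in s.
With the tool pointing down it reaches from about 400 to 900 mm from the base axis. Payload 5.5 kg.
Tool frame: the origin (TCP) lies on the centre line of the jaws, within the pads' length; the fingertips stand 17 mm ahead of it and the grasp point (between the pads) lies 2 mm behind it (r.finger_overhang is the z of the fingertips in the tool frame, in mm); z points along the fingers, y is the line along which they close (so a half turn about z gives the same grasp; the last joint's range is limited). The gripper opens to 85 mm and grips with 20 to 120 N. Pads are 22 mm wide; open, the fingers measure 114 mm over their backs; the gripper's body (76 mm by 85 mm) begins 54 mm behind the grasp point. The pads swing forward as they close: fully open they stand 13 mm farther back than shut.
Start: joints at [1.597, 0.501, -0.427, 1.55, 0.221, 1.138, -0.21], TCP at [152.519, -631.852, 248.31] pointing down, gripper open.
Joint ranges: [-2.88, 2.88], [-0.31, 2.03], [-1.54, 1.56], [0.2, 2.42], [-1.41, 4.55], [0.19, 2.02], [-2.57, 2.57]. Speed limits (rad/s): [2.57, 2.57, 3.14, 3.14, 3.14, 3.14, 3.14].

### API

Orientations are given as a unit quaternion [x, y, z, w].
In Python, from workcell import monitor, viewer, close_job, r gives the robot as it stands.
- The arm moves only by the tool play_rows, never from a script. Its argument "increments" is text: rows parted by semicolons, each of 7 numbers parted by spaces: the turn, a rotation vector about the world's x, y, z in rad, then the shift along the world's x, y, z in mm, then the finger opening in mm, from 0 to 85.4. A call has 1 to 5 rows; each row is the pose to reach, as a shift and turn from the pose commanded when the call began; what a row does not reach only later rows make up. A row lasts 1/10 s, in which the tool goes at most 50 mm and 8.59 degrees, less where a joint would pass 70% of its speed; a pose out of reach is approached as far as the arm can. A call with a gripper value outside its range is refused whole. The fingers move at their own pace and stop on an object; "newtons" is the grip in N (left out, the last holds). Time passes only in rows, so rows that repeat a pose let the fingers close. It gives the time, the measured TCP pose, the force, the opening and the grip force at its end, in the units of the state.
- monitor.read_state(): the state, without advancing time (a new reading comes with each control period).
- viewer.get_image(name): name is "scene" or "top" or "wrist"; returns a dict with "pixels" (384x512x3 uint8, blue, green, red), "fx", "fy", "cx", "cy" (pixels), "R" (3x3) and "t" (3): a world point X has camera coordinates R X + t; the wrist camera has in their place "T_tool_cam" (4x4, takes a point from camera to tool coordinates, whose origin is the TCP and whose axes are the flange's). Camera axes: x right, y down, z forward; pixel columns grow to the right and rows downward; lengths in mm; the calibration is good to about 2 mm. A picture is of the moment at which its call begins: read the wrist's pose just before it. There is no depth.
- close_job(): hands the job in; it is judged then, once.
The state is a dict: "t": time; "joint_positions": joint angles; "joint_velocities": joint speeds; "joint_torque": joint torques, N m; "ee_pos": TCP position; "orientation": TCP orientation; "contact_force": force on the tool from outside, world axes, zero at the start; "torque": the same for the moment, N m; "grip_width": opening from 0.0 (shut) to 1.0 (fully open); "grasp_force": force on a finger pad.
Only numpy, scipy, OpenCV 4.12 (cv2) and the standard library are available. Lean on these libraries where they do the work, as an engineer would, in place of code of your own. Each camera call takes 0.05 s, during which the arm holds its last target. There are 200 camera calls.

## Working session

There is one attempt and no reset: what is moved stays moved. The work goes in short steps, Python scripts to look and compute and a tool call to move; the robot and the scene stay as the last step left them, time stands still between calls to the robot, and variables do not carry over. Pictures are saved under pics/ and viewed, at most 10 in all, crops included, and the job is handed in when it is done.

Besides the shell and the picture viewer there is one more tool, called by a JSON object that holds its "fn" and its "kwargs", one argument or row to a line. play_rows: Moves the arm, as the interface text tells. Its arguments: {"type":"object","properties":{"increments":{"type":"string"},"newtons":{"type":"number"}},"required":["increments"]}

```bash
mkdir -p pics
cat > h.py <<'E'
import numpy as np, cv2, json
from workcell import monitor, viewer, close_job, r
def snap(n,f):
    im=viewer.get_image(n); cv2.imwrite(f'pics/{f}.png',im['pixels'])
    d={k:np.array(v).tolist() for k,v in im.items() if k!='pixels'}; json.dump(d,open(f'pics/{f}.json','w')); return im
def ray(d,u,v):
    R=np.array(d['R']);t=np.array(d['t']); c=-R.T@t
    return c, R.T@np.array([(u-d['cx'])/d['fx'],(v-d['cy'])/d['fy'],1])
def onz(d,u,v,z):
    c,w=ray(d,u,v); return c+w*(z-c[2])/w[2]
def proj(d,X):
    p=np.array(d['R'])@np.array(X,float)+np.array(d['t']); return np.array([d['fx']*p[0]/p[2]+d['cx'],d['fy']*p[1]/p[2]+d['cy']])
def load(f): return cv2.imread(f'pics/{f}.png'), json.load(open(f'pics/{f}.json'))
E
python3 - <<'E'
from h import *
for n in('scene','top'):
    im=snap(n,n+'0'); d=load(n+'0')[1]; R=np.array(d['R']);print(n,d['fx'],-R.T@np.array(d['t']),R[2])
print(monitor.read_state())
E
```

```text
scene 472.8808519493119 [635.07244703 538.88858456 828.19874963] [-0.1295836  -0.69669685 -0.70556474]
top 394.649806229229 [ 406.25864461 -104.01307715  977.5013038 ] [ 0.1348537  -0.01649275 -0.99072825]
{'t': 0.1, 'joint_positions': array([ 1.59718939,  0.50175624, -0.42682783,  1.55131852,  0.22081832,
        1.1383331 , -0.21028081]), 'joint_velocities': array([-1.70173764e-03, -1.79194719e-03, -8.84534087e-04, -3.31011747e-03,
        6.08858897e-04,  8.20462247e-04, -8.13646288e-05]), 'joint_torque': array([-1.18247804e-02, -5.70804799e+01, -5.83891466e+00, -2.81741291e+01,
        1.05289050e-02,  5.59457811e-03,  6.95310561e-06]), 'ee_pos': array([ 152.31644774, -631.29409454,  247.37471521]), 'orientation': array([ 9.92992932e-01,  1.18170500e-01, -7.83301592e-05, -8.74391801e-04]), 'contact_force': array([-0.22776631, -0.29085551, -0.29722401]), 'torque': array([-0.00815043, -0.01255903, -0.00580577]), 'grasp_force': 0.0, 'grip_width': 0.9977754794367627}
```

View pics/scene0.png

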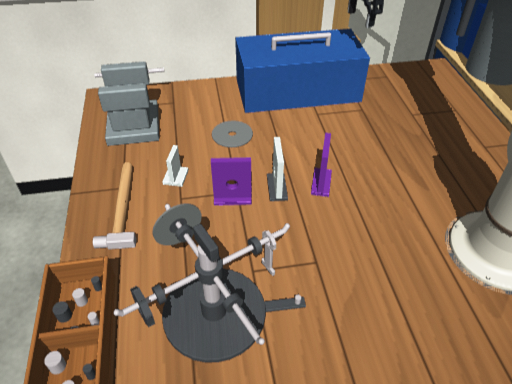

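View pics/top0.png

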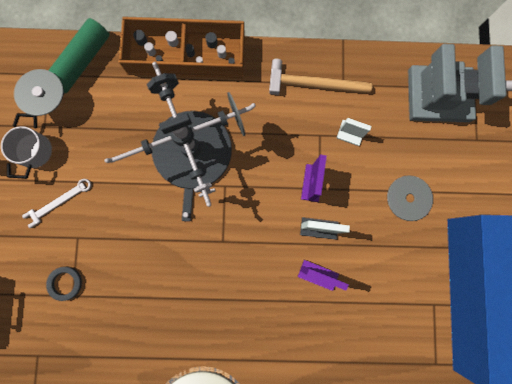

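The scene shows the stand at (210,310), with its loading tongue pointing to (298,301) and the empty rod ending at about (260,341). In the top view that rod ends at (110,160), the spanner rod at (207,200), the disc at (235,112) and the flange at (163,85). The wanted white plate is at top (325,228) / scene (278,168), between two purple look-alikes. The small plate is at top (353,131).

Run:
```python
from h import *
T,dt=load('top0');S,ds=load('scene0')
print('robot base px',proj(dt,[0,0,0]),'x500',proj(dt,[500,0,0]),proj(ds,[500,0,0]))
print('post',onz(dt,188,216,24),onz(ds,299,301,24))
print('tip',onz(dt,109,160,150),onz(ds,261,341,150))
print('bar',onz(dt,182,132,238),onz(ds,207,268,238))
print('base ctr top',onz(dt,192,150,14), 'scene',onz(ds,214,312,14))
print('plate top ends (z125)',onz(dt,303,222,125),onz(dt,349,229,125))
print('scene plate top',onz(ds,277,140,125),onz(ds,283,140,125))
a=cv2.resize(T[90:250,90:250],None,fx=3.7,fy=3.7,interpolation=cv2.INTER_CUBIC)
b=cv2.resize(T[205:250,290:365],None,fx=8,fy=8,interpolation=cv2.INTER_CUBIC)
c=cv2.resize(S[120:215,250:310],None,fx=5,fy=5,interpolation=cv2.INTER_CUBIC)
cv2.imwrite('pics/a.png',a)
m=np.zeros((500,920,3),np.uint8);m[:b.shape[0],:600]=b;m[:c.shape[0],610:910]=c
cv2.imwrite('pics/b.png',cv2.resize(m,(800,435)))
```

```text
robot base px [200.72063101 419.44550771] x500 [210.12011829 204.0647912 ] [276.76736722 282.84803991]
post [467.33148476  49.31848656  24.        ] [469.40934743  63.70034583  24.        ]
tip [573.26687993 202.06397343 150.        ] [568.93390211 196.79190827 150.        ]
bar [614.59182017  34.59812631 238.        ] [637.54326138 111.33206956 238.        ]
base ctr top [632.42130534  49.35840434  14.        ] scene [634.73262243  53.97554402  14.        ]
plate top ends (z125) [ 454.87528217 -215.19019882  125.        ] [ 442.54734498 -314.99567307  125.        ]
scene plate top [ 442.36144877 -306.66066936  125.        ] [ 428.44828622 -304.38417859  125.        ]
```

View pics/a.png

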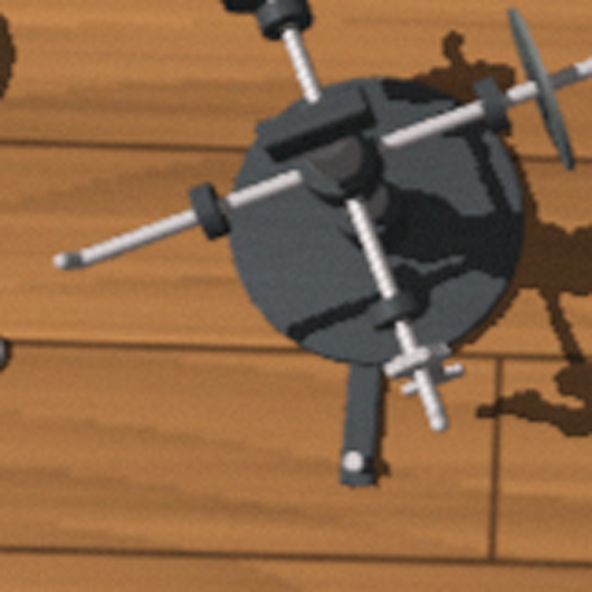

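View pics/b.png

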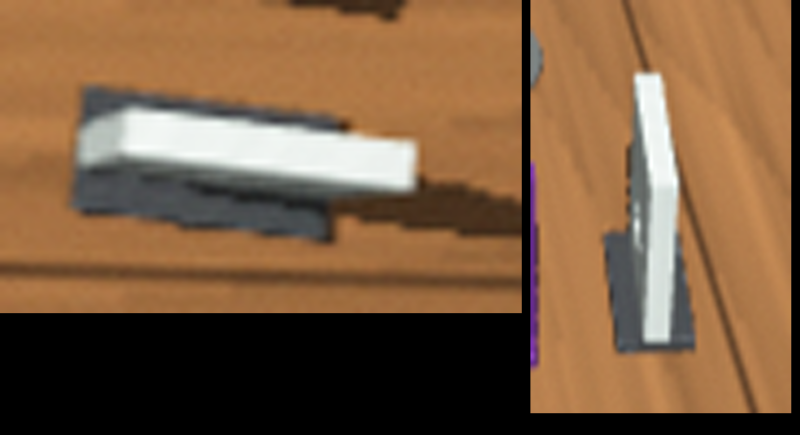

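Run:
```python
from h import *
T,dt=load('top0');S,ds=load('scene0')
A=lambda u,v:(90+u/3.7,90+v/3.7)
B=lambda u,v:(290+u/6.957,205+v/6.957)
C=lambda u,v:(250+(u-530.4)/4.348,120+v/4.348)
def tri(p,q):
    c1,w1=ray(dt,*p);c2,w2=ray(ds,*q)
    s=np.linalg.lstsq(np.c_[w1,-w2],c2-c1,rcond=None)[0]; a=c1+s[0]*w1;b=c2+s[1]*w2; return (a+b)/2,np.linalg.norm(a-b)
print('post',onz(dt,*A(352,462),24)); print('base',onz(dt,*A(376,221),14))
th=np.arange(0,6.28,.01)
print('tip',onz(dt,*A(62,261),157), tri(A(62,261),(261,341)))
print('collar',onz(dt,*A(208,210),150))
print('bar ends',onz(dt,*A(268,150),238),onz(dt,*A(368,90),238))
for p in[(125,107),(417,143),(415,190),(118,153)]: print('platetop T',onz(dt,*B(*p),125))
for p in[(634,73),(660,73),(678,183),(653,187)]: print('platetop S',onz(ds,*C(*p),125))
for p in[(83,87),(75,210),(332,240)]: print('foot T',onz(dt,*B(*p),10))
# orange-free base outline in scene/top via ellipse fit of dark mask
print(proj(dt,[633,52,14]),proj(ds,[633,52,14]),proj(ds,[633,52,238]),proj(dt,[633,52,238]))
```

```text
post [469.86975689  56.33168902  24.        ]
base [633.07938402  50.33098787  14.        ]
tip [570.55184904 204.06470637 157.        ] (array([569.87332412, 202.46527885, 161.1373859 ]), np.float64(0.3127310450662142))
collar [604.49668851 125.46119421 150.        ]
bar ends [616.25485231  72.1727234  238.        ] [650.22381205  22.09094536 238.        ]
platetop T [ 458.67246956 -225.91687805  125.        ]
platetop T [ 450.0305757  -317.06802748  125.        ]
platetop T [ 435.4656634 -316.3811962  125.       ]
platetop T [ 444.3595678  -223.88328213  125.        ]
platetop S [ 447.42131901 -319.63120982  125.        ]
platetop S [ 433.45139544 -317.34781378  125.        ]
platetop S [ 442.3173509 -227.8426093  125.       ]
platetop S [ 455.59442824 -226.91662861  125.        ]
foot T [ 472.38127687 -227.42545687   10.        ]
foot T [ 429.1465944  -225.13404013   10.        ]
foot T [ 421.13592372 -315.68089907   10.        ]
[190.94816694 149.74015945] [214.78891363 310.96765974] [206.38930585 237.39428725] [173.45402139 122.4428185 ]
```

{"fn": "play_rows", "kwargs": {
  "increments": "0 0 -0.1 10 14 30 60; 0 0 -0.22 36 52 55 60; 0 0 -0.34 63 90 60 60; 0 0 -0.46 90 128 60 60; 0 0 -0.58 117 166 60 60",
  "newtons": 60
}}

```text
t: 0.6
ee_pos: [270.3, -464.1, 308.4]
orientation: [0.985, -0.173, 0.0, 0.0]
contact_force: [0.9, -0.3, 0.0]
grip_width: 0.703
grasp_force: 0.0
```

{"fn": "play_rows", "kwargs": {
  "increments": "0 0 -0.12 27 38 0 60; 0 0 -0.24 54 77 0 60; 0 0 -0.36 81 115 0 60; 0 0 -0.48 108 154 0 60; 0 0 -0.6 135 192 0 60"
}}

```text
t: 1.1
ee_pos: [405.0, -271.9, 308.2]
orientation: [0.89, -0.457, -0.0, 0.0]
contact_force: [1.1, -1.2, 0.6]
grip_width: 0.702
grasp_force: 0.0
```

{"fn": "play_rows", "kwargs": {
  "increments": "0 0 -0.12 27 38 0 60; 0 0 -0.24 54 77 0 60; 0 0 -0.248 81 115 0 60; 0 0 -0.248 108 154 0 60; 0 0 -0.248 135 192 0 60"
}}

```text
t: 1.6
ee_pos: [500.7, -137.5, 304.7]
orientation: [0.828, -0.56, -0.004, 0.0]
contact_force: [0.7, 0.4, -0.4]
grip_width: 0.704
grasp_force: 0.0
```

Run:
```python
from h import *
s=monitor.read_state();print({k:np.round(s[k],3) for k in('joint_positions','joint_velocities','ee_pos','orientation')})
```

```text
{'joint_positions': array([ 0.324,  0.189, -0.121,  1.812,  0.022,  1.149, -2.564]), 'joint_velocities': array([-1.794,  0.064,  1.666, -0.09 , -0.322, -0.002, -0.047]), 'ee_pos': array([ 500.725, -137.495,  304.748]), 'orientation': array([ 0.828, -0.56 , -0.004,  0.   ])}
```

{"fn": "play_rows", "kwargs": {
  "increments": "0 0 0 0 0 0 60"
}}

```text
t: 1.7
ee_pos: [502.4, -132.7, 304.8]
orientation: [0.831, -0.556, -0.004, -0.0]
contact_force: [0.5, 1.4, -0.6]
grip_width: 0.699
grasp_force: 0.0
```

{"fn": "play_rows", "kwargs": {
  "increments": "0 0 0.14 10 15 0 60; 0 0 0.28 20 30 0 60; 0 0 0.42 30 45 0 60; 0 0 0.56 40 60 0 60; 0 0 0.7 50 75 0 60"
}}

```text
t: 2.2
ee_pos: [550.1, -65.0, 305.1]
orientation: [0.97, -0.241, -0.004, 0.001]
contact_force: [-0.1, -0.2, 0.4]
grip_width: 0.699
grasp_force: 0.0
```

{"fn": "play_rows", "kwargs": {
  "increments": "0 0 0.14 10 15 0 60; 0 0 0.28 20 30 0 60; 0 0 0.42 30 45 0 60; 0 0 0.56 40 60 0 60; 0 0 0.7 50 75 0 60"
}}

```text
t: 2.7
ee_pos: [600.4, 9.5, 305.2]
orientation: [0.994, 0.106, -0.003, 0.002]
contact_force: [0.5, 0.0, -0.7]
grip_width: 0.706
grasp_force: 0.0
```

{"fn": "play_rows", "kwargs": {
  "increments": "0 0 0.14 5 5 0 60; 0 0 0.28 5 5 0 60; 0 0 0.42 5 5 0 60; 0 0 0.56 5 5 0 60; 0 0 0.7 5 5 0 60"
}}

```text
t: 3.2
ee_pos: [605.1, 13.8, 305.3]
orientation: [0.898, 0.441, -0.002, 0.003]
contact_force: [0.2, -0.3, 0.4]
grip_width: 0.701
grasp_force: 0.0
```

{"fn": "play_rows", "kwargs": {
  "increments": "0 0 0.14 0 0 0 60; 0 0 0.28 0 0 0 60; 0 0 0.42 0 0 0 60; 0 0 0.56 0 0 0 60; 0 0 0.7 0 0 0 60"
}}

```text
t: 3.7
ee_pos: [605.1, 13.7, 305.5]
orientation: [0.692, 0.722, -0.0, 0.003]
contact_force: [-0.4, -0.1, 0.7]
grip_width: 0.702
grasp_force: 0.0
```

{"fn": "play_rows", "kwargs": {
  "increments": "0 0 0.14 0 0 0 60; 0 0 0.28 0 0 0 60; 0 0 0.28 0 0 0 60; 0 0 0.28 0 0 0 60"
}}

```text
t: 4.1
ee_pos: [605.3, 14.4, 305.3]
orientation: [0.588, 0.809, 0.0, 0.003]
contact_force: [0.1, -0.3, 0.2]
grip_width: 0.703
grasp_force: 0.0
```

Run:
```python
from h import *
s=monitor.read_state();q=s['orientation'];print(s['ee_pos'],q,2*np.arctan2(q[1],q[0]),s['joint_positions'].round(2))
im=snap('wrist','w1');json.dump([s['ee_pos'].tolist(),q.tolist()],open('pics/w1p.json','w'))
snap('scene','scene1');print(im['T_tool_cam'],im['fx'])
```

```text
[605.27579968  14.40541654 305.32809846] [5.88483822e-01 8.08502210e-01 5.42419096e-05 3.31120996e-03] 1.8832201082105264 [ 0.46  0.42 -0.71  1.6   0.29  1.22  0.01]
[[-1.40816659e-03 -9.60799625e-01 -2.77240145e-01  6.90950506e+01]
 [ 9.99998715e-01 -1.56543439e-03  3.45923901e-04  8.45904185e-01]
 [-7.66364811e-04 -2.77239301e-01  9.60800595e-01 -1.25891010e+02]
 [ 0.00000000e+00  0.00000000e+00  0.00000000e+00  1.00000000e+00]] 304.2963343237784
```

View pics/w1.png

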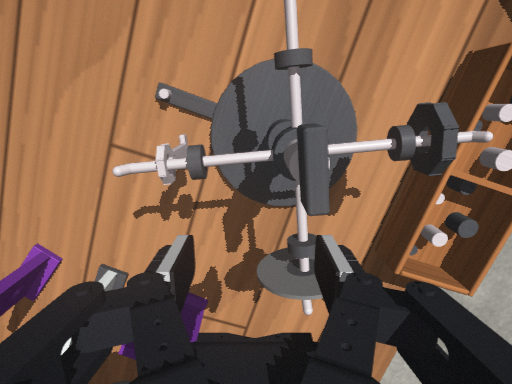

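The wrist view shows the black turn bar from (313,125) to (318,213), with the empty rod running along it up to (292,0) and its collar at (293,58). The loading post is at (163,93).

```bash
cat >> h.py <<'E'
from scipy.spatial.transform import Rotation as Ro
def wcal(im,pos,q):
    M=np.array(im['T_tool_cam']);Rw=Ro.from_quat(q).as_matrix()
    Rwc=Rw@M[:3,:3]; c=np.array(pos)+Rw@M[:3,3]
    d=dict(im);d['R']=Rwc.T;d['t']=-Rwc.T@c;return d
def wload(f):
    im,d=load(f);p,q=json.load(open(f'pics/{f}p.json'));return im,wcal(d,p,q)
E
python3 - <<'E'
from h import *
im,d=wload('w1')
for n,p,z in[('bar a',(313,126),238),('bar b',(320,213),238),('post',(163,93),24),('base',(284,132),14),('rod1',(298,118),150),('rod2',(292,10),150),('opp',(307,310),155),('sp',(118,170),155),('collar out',(293,50),150),('colA',(293,68),150)]:
    print(n,onz(d,*p,z).round(1))
cv2.imwrite('pics/c.png',cv2.resize(im[110:230,260:360],None,fx=5,fy=5,interpolation=cv2.INTER_CUBIC))
E
```

```text
bar a [624.   79.2 238. ]
bar b [649.1  26.9 238. ]
post [472.   57.5  24. ]
base [635.8  57.9  14. ]
rod1 [626.8  80.9 150. ]
rod2 [592.5 160.2 150. ]
opp [ 703.9 -103.4  155. ]
sp [483.9 -13.8 155. ]
collar out [603.5 132.2 150. ]
colA [608.3 118.9 150. ]
```

View pics/c.png

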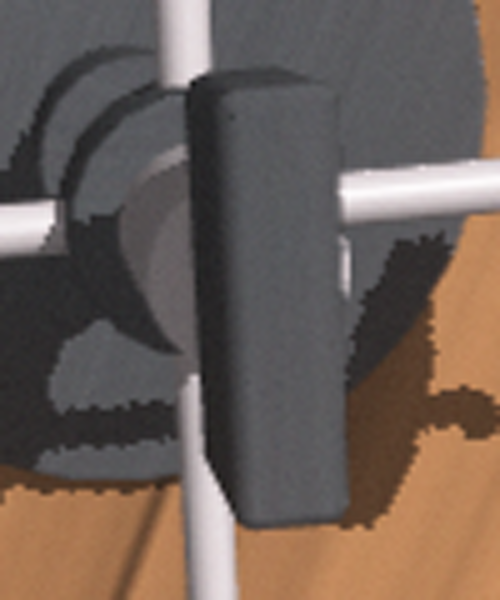

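Run:
```python
from h import *
im,d=wload('w1')
a=onz(d,316,128,238);b=onz(d,319,213.6,238);print(a,b,(a+b)/2,np.linalg.norm(a-b),np.arctan2(*(a-b)[1::-1]))
l=onz(d,315+.0-10,170.5,238);rr=onz(d,328.5,170.5,238);print(l,rr)
a=onz(d,298,118,150);b=onz(d,292,10,150);print('rod ang',np.arctan2(*(b-a)[1::-1]))
# tip line: disc tip - spanner tip
```

```text
[626.22306306  78.65107981 238.        ] [648.60681805  26.27189572 238.        ] [637.41494055  52.46148777 238.        ] 56.96149061302832 1.974647860846219
[629.17323265  51.2389073  238.        ] [643.68075527  55.88597813 238.        ]
rod ang 1.9792995291518407
```

{"fn": "play_rows", "kwargs": {
  "increments": "0 0 0.09 20 25 0 50; 0 0 0.09 30 37.5 0 50; 0 0 0.09 30 37.5 -20 50; 0 0 0.09 30 37.5 -50 50; 0 0 0.09 30 37.5 -75 50"
}}

```text
t: 4.7
ee_pos: [635.4, 53.9, 229.3]
orientation: [0.55, 0.835, -0.0, 0.004]
contact_force: [0.4, -0.3, -0.2]
grip_width: 0.585
grasp_force: 0.0
```

{"fn": "play_rows", "kwargs": {
  "increments": "0 0 0 0 0 0 30; 0 0 0 0 0 0 10; 0 0 0 0 0 0 10; 0 0 0 0 0 0 10; 0 0 0 0 0 0 10",
  "newtons": 50
}}

```text
t: 5.2
ee_pos: [635.5, 53.8, 231.5]
orientation: [0.549, 0.836, 0.0, 0.004]
contact_force: [-3.7, -0.3, 3.1]
grip_width: 0.172
grasp_force: 53.5
```

{"fn": "play_rows", "kwargs": {
  "increments": "0 0 0.02 -1 0 0 10; 0 0 0.06 -1 -0.5 0 10; 0 0 0.1 -1 -0.5 0 10; 0 0 0.15 -1 -0.5 0 10; 0 0 0.2 -1 -0.5 0 10"
}}

```text
t: 5.7
ee_pos: [635.3, 53.8, 231.5]
orientation: [0.462, 0.887, 0.001, 0.004]
contact_force: [0.0, 0.7, 4.1]
grip_width: 0.178
grasp_force: 53.8
```

{"fn": "play_rows", "kwargs": {
  "increments": "0 0 0.05 0 0 0 10; 0 0 0.1 0 0 0 10; 0 0 0.15 0 0 0 10; 0 0 0.2 0 0 0 10; 0 0 0.25 0 0 0 10"
}}

```text
t: 6.2
ee_pos: [635.1, 53.5, 231.5]
orientation: [0.348, 0.938, 0.001, 0.004]
contact_force: [-2.4, 0.2, 3.6]
grip_width: 0.174
grasp_force: 53.9
```

{"fn": "play_rows", "kwargs": {
  "increments": "0 0 0.05 0 0 0 10; 0 0 0.1 0 0 0 10; 0 0 0.15 0 0 0 10; 0 0 0.2 0 0 0 10; 0 0 0.25 0 0 0 10"
}}

```text
t: 6.7
ee_pos: [635.0, 53.4, 231.5]
orientation: [0.228, 0.974, 0.001, 0.004]
contact_force: [-2.8, -0.6, 4.2]
grip_width: 0.176
grasp_force: 53.9
```

{"fn": "play_rows", "kwargs": {
  "increments": "0 0 0.05 0 0 0 10; 0 0 0.1 0 0 0 10; 0 0 0.15 0 0 0 10; 0 0 0.2 0 0 0 10; 0 0 0.25 0 0 0 10"
}}

```text
t: 7.2
ee_pos: [634.8, 53.1, 231.5]
orientation: [0.105, 0.994, 0.002, 0.004]
contact_force: [-2.9, -1.9, 4.8]
grip_width: 0.178
grasp_force: 54.0
```

{"fn": "play_rows", "kwargs": {
  "increments": "0 0 0.05 0 0 0 10; 0 0 0.1 0 0 0 10; 0 0 0.14 0 0 0 10; 0 0 0.17 0 0 0 10; 0 0 0.19 0 0 0 10"
}}

```text
t: 7.7
ee_pos: [634.8, 52.9, 231.5]
orientation: [0.011, 1.0, 0.002, 0.003]
contact_force: [-3.3, -1.6, 4.9]
grip_width: 0.178
grasp_force: 54.0
```

{"fn": "play_rows", "kwargs": {
  "increments": "0 0 0 0 0 0 10; 0 0 0 0 0 0 10"
}}

```text
t: 7.9
ee_pos: [634.8, 52.8, 231.5]
orientation: [0.011, 1.0, 0.002, 0.003]
contact_force: [-4.1, -0.6, 5.1]
grip_width: 0.175
grasp_force: 54.0
```

Run:
```python
from h import *
s=monitor.read_state();q=s['orientation'];print(s['ee_pos'],2*np.arctan2(q[1],q[0]),s['contact_force'],s['torque'],s['joint_positions'].round(2))
json.dump([s['ee_pos'].tolist(),q.tolist()],open('pics/w2p.json','w'));snap('wrist','w2')
snap('scene','scene2');
T=load('w2')[0];S=load('scene2')[0]
m=np.zeros((384,800,3),np.uint8);m[:,:400]=T[:,100:500]
m[:,400:]=cv2.resize(S[200:360,170:337],(400,384));cv2.imwrite('pics/d.png',m)
```

```text
[634.82710558  52.84918791 231.47117052] 3.1195539595799557 [-4.09923851 -0.62556498  5.10089521] [-0.2349915   0.91497408 -0.14123705] [ 0.52  0.64 -0.94  1.6   0.55  1.18  1.01]
```

View pics/d.png

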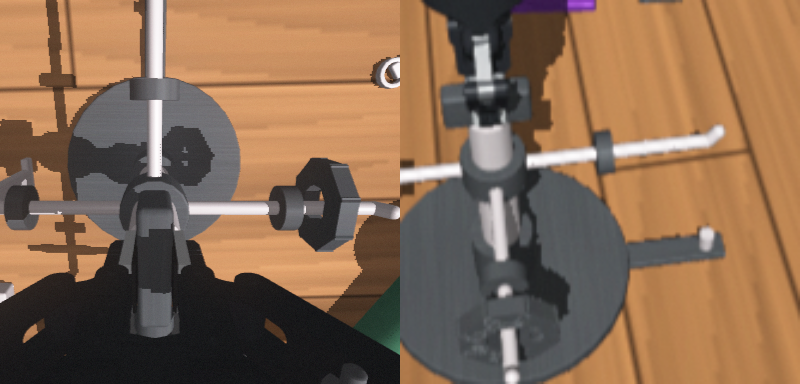

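The wrist part shows the empty rod (155,0–170) covering the tongue. The scene part shows the lip at (718,132) nearly over the post at (706,235). I'll release, lift clear and check the angle from the top view.

{"fn": "play_rows", "kwargs": {
  "increments": "0 0 0 0 0 0 45; 0 0 0 0 0 0 45; 0 0 0 0 0 0 45; 0 0 0 0 0 20 45; 0 0 0 0 0 60 45"
}}

```text
t: 8.5
ee_pos: [632.8, 52.5, 287.6]
orientation: [0.011, 1.0, 0.002, -0.0]
contact_force: [0.5, -0.7, 0.9]
grip_width: 0.529
grasp_force: 0.0
```

{"fn": "play_rows", "kwargs": {
  "increments": "0 0 -0.1 -10 -35 5 45; 0 0 -0.2 -25 -75 10 45; 0 0 -0.3 -40 -115 10 45; 0 0 -0.4 -60 -155 10 45; 0 0 -0.5 -80 -195 10 45"
}}

```text
t: 9.0
ee_pos: [553.9, -143.0, 300.4]
orientation: [0.26, 0.966, 0.001, 0.004]
contact_force: [1.1, -0.5, 0.5]
grip_width: 0.526
grasp_force: 0.0
```

Run:
```python
from h import *
s=monitor.read_state();q=s['orientation'];print(s['ee_pos'],2*np.arctan2(q[1],q[0]),s['joint_positions'].round(2))
snap('scene','scene3');snap('top','top3')
T,d=load('top3');S,ds=load('scene3')
# tongue/post and rod lines
m=np.zeros((520,800,3),np.uint8)
m[:,:400]=cv2.resize(T[100:230,140:240],(400,520),interpolation=cv2.INTER_CUBIC)
m[:384,400:]=cv2.resize(S[200:360,170:337],(400,384),interpolation=cv2.INTER_CUBIC);cv2.imwrite('pics/e.png',m)
```

```text
[ 553.94318187 -143.03756641  300.41652786] 2.616033943261932 [ 0.91  0.41 -0.91  1.69  0.34  1.21  0.96]
```

View pics/e.png

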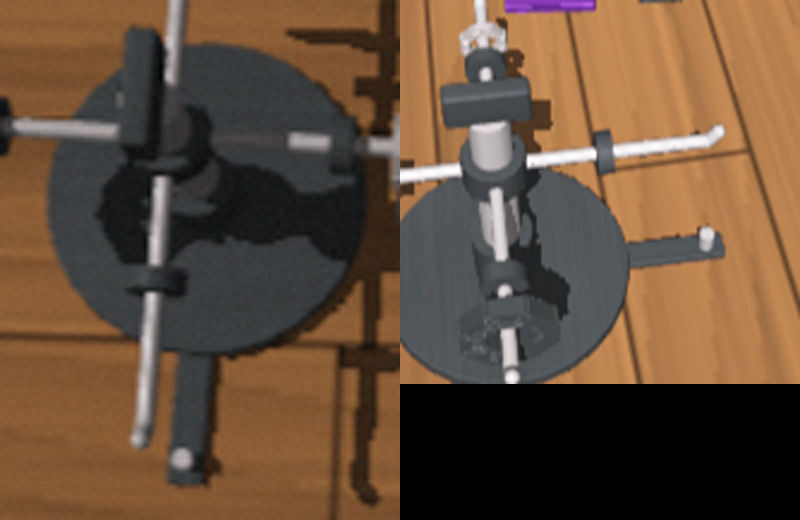

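Top crop: lip at (141,438), post at (181,459), collar at (155,280). The scene crop agrees, with the lip at (717,131) and the post at (706,236).

Run:
```python
from h import *
T,d=load('top3');S,ds=load('scene3')
A=lambda u,v:(140+u/4,100+v/4)
C=lambda u,v:(170+(u-400)/2.395,200+v/2.4)
ang=lambda a,b:np.arctan2(*(b-a)[1::-1])
ax=np.array([634.5,51.5,0])
for n,p,z in[('lip',(141,437),162),('post',(181,459),24),('rodend',(146,400),150),('rodin',(161,182),150),('base',(206,198),14),('collar out',(155,290),150),('collar in',(158,268),150)]:
    X=onz(d,*A(*p),z);print('T',n,X.round(1),ang(ax,X)%6.283,np.linalg.norm((X-ax)[:2]))
for n,p,z in[('lip',(717,131),162),('post',(706,234),24),('rodend',(700,143),150),('rodin',(530,162),150),('colout',(613,150),150)]:
    X=onz(ds,*C(*p),z);print('S',n,X.round(1),ang(ax,X)%6.283,np.linalg.norm((X-ax)[:2]))
print(ang(onz(d,*A(161,182),150),onz(d,*A(146,400),150))%6.283,ang(onz(ds,*C(530,162),150),onz(ds,*C(700,143),150))%6.283)
# tongue centreline top view z14 : edges at rows
print(ang(onz(d,*A(195,360),14),onz(d,*A(188,480),14))%6.283)
```

```text
T lip [471.7  54.  162. ] 3.126013090039187 162.85218151006242
T post [470.2  56.1  24. ] 3.1137899540832663 164.4094688703145
T rodend [492.2  54.8 150. ] 3.1182522720722115 142.38373521404995
T rodin [609.5  53.2 150. ] 3.071577338601855 25.012074276458893
T base [633.7  50.7  14. ] 3.9225449414077542 1.190616144270429
T collar out [550.9  53.3 150. ] 3.1202981812078465 83.6615573214628
T collar in [562.8  52.3 150. ] 3.129954509820699 71.75223176433178
S lip [470.8  55.6 162. ] 3.11643353254883 163.76870381593588
S post [470.   55.7  24. ] 3.1163115682474456 164.55119925787642
S rodend [482.8  55.5 150. ] 3.1151345301947857 151.79314624027623
S rodin [608.3  51.5 150. ] 3.1407453030393446 26.24926660391576
S colout [547.1  51.1 150. ] 3.1464445776571606 87.42137351235442
3.128192523771307 3.109780720761591
3.134579756159336
```

{"fn": "play_rows", "kwargs": {
  "increments": "0 0 -0.14 -20 -25 0 45; 0 0 -0.28 -40 -50 0 45; 0 0 -0.42 -60 -75 0 45; 0 0 -0.56 -80 -100 0 45; 0 0 -0.7 -108 -128 0 45"
}}

```text
t: 9.6
ee_pos: [447.0, -269.6, 300.6]
orientation: [0.575, 0.818, 0.0, 0.004]
contact_force: [0.8, -0.9, -0.5]
grip_width: 0.525
grasp_force: 0.0
```

{"fn": "play_rows", "kwargs": {
  "increments": "0 0 -0.14 0 0 0 45; 0 0 -0.28 0 0 -20 45; 0 0 -0.44 0 0 -40 45; 0 0 -0.44 0 0 -50 45; 0 0 -0.44 0 0 -50 45"
}}

```text
t: 10.1
ee_pos: [446.1, -268.8, 249.0]
orientation: [0.737, 0.676, -0.001, 0.002]
contact_force: [0.4, 0.2, 0.2]
grip_width: 0.527
grasp_force: 0.0
```

Run:
```python
from h import *
s=monitor.read_state();q=s['orientation'];print(s['ee_pos'],2*np.arctan2(q[1],q[0]),s['joint_positions'].round(2))
json.dump([s['ee_pos'].tolist(),q.tolist()],open('pics/w4p.json','w'));im=snap('wrist','w4')
d=wcal(im,s['ee_pos'],q)
for c in[(453.3,-226.2),(439.3,-225),(445,-317),(431,-316)]: print(proj(d,[*c,125]))
```

```text
[ 446.07328731 -268.75030576  249.02294249] 1.4845229294659283 [ 1.05  0.3  -0.67  1.87  0.22  1.04  0.21]
[256.59432582 137.9996299 ]
[239.29371228 138.04261094]
[256.02033004 240.72329886]
[240.36695953 240.97591995]
```

View pics/w4.png

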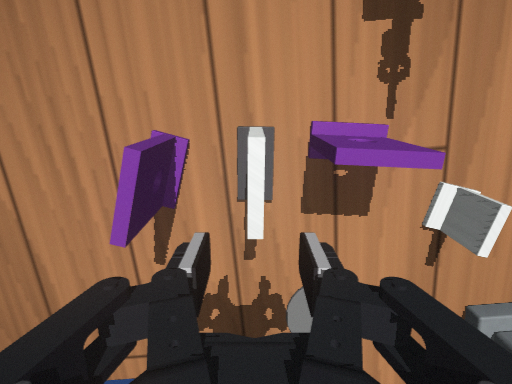

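The white plate is centred between the fingers. Its top face spans (248–264, 137–239), and both purple plates are clear of the fingers.

Run:
```python
from h import *
im,d=wload('w4')
m=cv2.inRange(im,(225,225,225),(255,255,255)); 
m=(im.min(2)>185).astype(np.uint8)*255; m[:,:235]=0;m[:,275:]=0;m[245:]=0
ys,xs=np.nonzero(m);print(len(xs),ys.min(),ys.max())
for y in(145,190,232):
    x=np.nonzero(m[y])[0];print(y,x.min(),x.max(),onz(d,x.min(),y,125).round(1),onz(d,x.max()+1,y,125).round(1))
a=onz(d,256,ys.min(),125);b=onz(d,256,ys.max()+1,125);print(a,b,(a+b)/2,np.linalg.norm(a-b))
```

```text
1797 127 238
145 248 264 [ 445.8 -231.2  125. ] [ 459.7 -232.4  125. ]
190 248 263 [ 442.2 -269.3  125. ] [ 455.8 -270.5  125. ]
232 248 262 [ 438.6 -307.9  125. ] [ 451.9 -309.1  125. ]
[ 453.57193534 -217.43168144  125.        ] [ 445.12670137 -315.31938929  125.        ] [ 449.34931836 -266.37553536  125.        ] 98.25133752822548
```

{"fn": "play_rows", "kwargs": {
  "increments": "0 0 -0.01 1.5 -2 -40 45; 0 0 -0.01 1.5 -2 -80 45; 0 0 -0.01 1.5 -2 -115 45; 0 0 -0.01 1.5 -2 -137 45; 0 0 -0.01 1.5 -2 -137 45"
}}

```text
t: 10.65
ee_pos: [446.8, -270.7, 111.2]
orientation: [0.741, 0.671, -0.001, 0.001]
contact_force: [0.3, 0.5, 0.9]
grip_width: 0.528
grasp_force: 0.0
```

{"fn": "play_rows", "kwargs": {
  "increments": "0 0 0 0 0 0 30; 0 0 0 0 0 0 22; 0 0 0 0 0 0 18; 0 0 0 0 0 0 12; 0 0 0 0 0 0 8",
  "newtons": 30
}}

```text
t: 11.15
ee_pos: [447.8, -272.2, 114.7]
orientation: [0.742, 0.671, -0.002, 0.004]
contact_force: [-3.7, 0.2, 7.5]
grip_width: 0.154
grasp_force: 29.3
```

{"fn": "play_rows", "kwargs": {
  "increments": "0 0 0 0 0 0 8; 0 0 0 0 0 0 8; 0 0 0 0 0 0 8",
  "newtons": 80
}}

```text
t: 11.45
ee_pos: [447.9, -272.3, 114.9]
orientation: [0.742, 0.67, -0.002, 0.004]
contact_force: [-3.9, 0.9, 8.4]
grip_width: 0.148
grasp_force: 78.9
```

{"fn": "play_rows", "kwargs": {
  "increments": "0 0 0 0 0 8 8; 0 0 0 0 0 25 8; 0 0 0 0 0 55 8; 0 0 0 0 0 85 8; 0 0 0 0 0 115 8"
}}

```text
t: 11.95
ee_pos: [447.3, -271.2, 229.2]
orientation: [0.742, 0.671, -0.001, 0.003]
contact_force: [0.5, 0.1, -5.3]
grip_width: 0.149
grasp_force: 78.7
```

{"fn": "play_rows", "kwargs": {
  "increments": "0 0 0.02 0 12 5 8; 0 0 0.04 -4 36 5 8; 0 0 0.06 -8 70 5 8; 0 0 0.08 -14 105 5 8; 0 0 0.08 -20 140 5 8"
}}

```text
t: 12.45
ee_pos: [426.3, -129.2, 231.9]
orientation: [0.714, 0.7, -0.001, 0.002]
contact_force: [0.8, 0.2, -5.8]
grip_width: 0.15
grasp_force: 78.7
```

{"fn": "play_rows", "kwargs": {
  "increments": "0 0 0 -2 35 -5 8; 0 0 0 -2 70 -10 8; 0 0 0 -2 105 -15 8; 0 0 0 -2 135 -17 8; 0 0 0 -2 155 -17 8"
}}

```text
t: 12.95
ee_pos: [423.8, 26.6, 214.9]
orientation: [0.713, 0.701, -0.001, 0.002]
contact_force: [1.0, -0.0, -6.4]
grip_width: 0.147
grasp_force: 78.7
```

{"fn": "play_rows", "kwargs": {
  "increments": "0 0 0 0 15 0 8; 0 0 0 0 25 0 8; 0 0 0 0 30 0 8; 0 0 0 0 30 0 8; 0 0 0 0 30 0 8"
}}

```text
t: 13.45
ee_pos: [425.7, 52.6, 216.0]
orientation: [0.715, 0.699, -0.001, 0.003]
contact_force: [-0.5, -0.8, -5.4]
grip_width: 0.149
grasp_force: 78.7
```

Run:
```python
from h import *
s=monitor.read_state();q=s['orientation'];print(s['ee_pos'],q,2*np.arctan2(q[1],q[0]),s['contact_force'],s['torque'],s['joint_positions'].round(2))
im=snap('scene','scene5');snap('top','top5')
S,T=load('scene5')[0],load('top5')[0]
m=np.zeros((600,800,3),np.uint8)
m[:,:450]=cv2.resize(S[190:350,220:340],(450,600),interpolation=cv2.INTER_CUBIC)
m[:525,450:]=cv2.resize(T[140:290,150:250],(350,525),interpolation=cv2.INTER_CUBIC)
cv2.imwrite('pics/f.png',m)
```

```text
[425.74326199  52.5799634  215.97815743] [ 0.71477669  0.69934393 -0.00108445  0.00334432] 1.5489705388398631 [-0.51832214 -0.83986488 -5.44596562] [-0.01639301  0.02571307 -0.01068652] [ 0.64  0.2  -0.9   2.1   0.2   0.93 -0.4 ]
```

View pics/f.png

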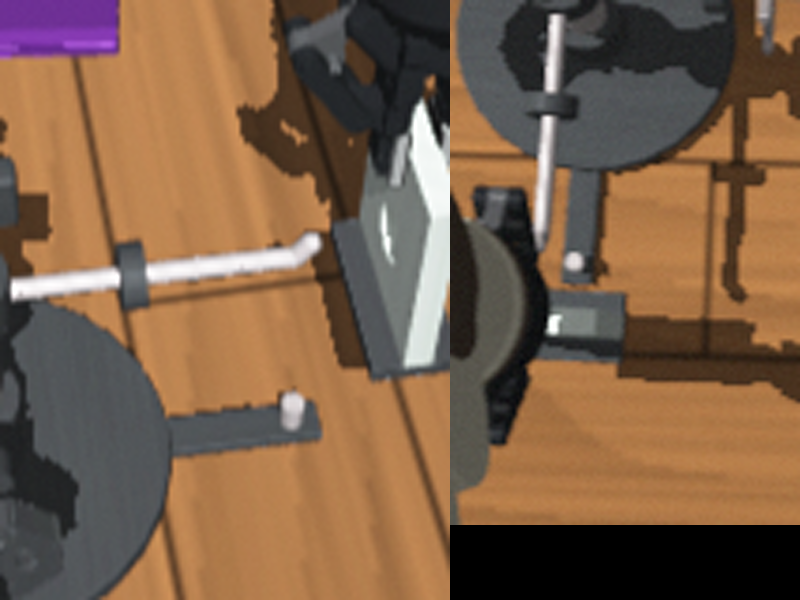

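The scene crop shows the plate outside the hook, its foot's inner edge running from (335,228) to (375,378) and the lip at (315,243). The top crop shows the rod's lip at (541,240) and the foot's +y end at (625,292–358).

Run:
```python
from h import *
T,dt=load('top5');S,ds=load('scene5')
C=lambda u,v:np.array((220+u/3.75,190+v/3.75)); B=lambda u,v:np.array((150+(u-450)/3.5,140+v/3.5))
print('meas foot corners S',C(335,228),C(375,378),'sliver',C(386,200),C(386,262),'plate near edge bottom',C(404,366),C(438,366), 'topfar',C(428,103))
th=-0.022
def P(x,y,z,X0=425.7,Y0=53.2,Z0=101):
    return [X0+x*np.cos(th)-y*np.sin(th),Y0+x*np.sin(th)+y*np.cos(th),Z0+z]
for n,p in[('footfar',(22,-45,10)),('footnear top',(22,45,10)),('footnear bot',(22,45,0)),('hole',(7,0,55)),('hole top',(7,0,69)),('hole bot',(7,0,41)),('plate near bot in',(7,45,10)),('plate near bot out',(-7,45,10)),('platetop far in',(7,-45,125))]:
    print(n,proj(ds,P(*p)).round(1))
for n,p in[('foot a',(22,45,10)),('foot b',(-22,45,10))]: print('top',n,proj(dt,P(*p)).round(1))
print('meas top',B(626,293),B(626,358))
m=(S.min(2)>120)
```

```text
meas foot corners S [309.33333333 250.8       ] [320.  290.8] sliver [322.93333333 243.33333333] [322.93333333 259.86666667] plate near edge bottom [327.73333333 287.6       ] [336.8 287.6] topfar [334.13333333 217.46666667]
footfar [306.9 249.2]
footnear top [318.  289.3]
footnear bot [317.5 292.4]
hole [322.7 252.6]
hole top [323.5 247.7]
hole bot [321.9 257.4]
plate near bot in [326.3 288.3]
plate near bot out [333.9 287.3]
platetop far in [320.5 207.4]
top foot a [159.  221.2]
top foot b [157.3 241.5]
meas top [200.28571429 223.71428571] [200.28571429 242.28571429]
```

Run:
```python
from h import *
T,dt=load('top5');S,ds=load('scene5')
for Y0 in(51,53.2,55):
  for x in(22,-22):
    th=-.022; X=[425.7+x*np.cos(th)-45*np.sin(th)*-1*1,Y0+x*np.sin(th)-45,111]
    print(Y0,x,proj(dt,X).round(1))
print('S foot far',onz(ds,309.3,250.8,111),'near',onz(ds,320,290.8,106), 'T foot',onz(dt,200.3,223.7,111),onz(dt,200.3,242.3,111))
```

```text
51 22 [201.3 223.3]
51 -22 [199.9 243.6]
53.2 22 [200.3 223.2]
53.2 -22 [198.9 243.5]
55 22 [199.5 223.2]
55 -22 [198.1 243.5]
S foot far [443.11028281  12.12128432 111.        ] near [444.68945614  98.18264105 106.        ] T foot [445.70992163   7.71187531 111.        ] [405.47678776   5.83270326 111.        ]
```

{"fn": "play_rows", "kwargs": {
  "increments": "0 0 0 2 1.3 -1 8; 0 0 0 9 1.2 -1 8; 0 0 0 16 1 -1 8; 0 0 0 22 0.9 -1 8; 0 0 0 28 0.8 -1 8"
}}

```text
t: 14.05
ee_pos: [454.8, 54.1, 215.2]
orientation: [0.715, 0.699, -0.001, 0.003]
contact_force: [-0.3, -0.4, -6.7]
grip_width: 0.149
grasp_force: 78.8
```

{"fn": "play_rows", "kwargs": {
  "increments": "0 0 0 3 -0.1 0 8; 0 0 0 6 -0.1 0 8; 0 0 0 9 -0.2 0 8; 0 0 0 12 -0.3 0 8; 0 0 0 15 -0.3 0 8"
}}

```text
t: 14.55
ee_pos: [469.1, 53.8, 215.3]
orientation: [0.715, 0.7, -0.001, 0.003]
contact_force: [-0.8, 0.6, -6.0]
grip_width: 0.148
grasp_force: 78.6
```

{"fn": "play_rows", "kwargs": {
  "increments": "0 0 0 3 -0.1 0 8; 0 0 0 6 -0.1 0 8; 0 0 0 9 -0.2 0 8; 0 0 0 12 -0.3 0 8; 0 0 0 15 -0.3 0 8"
}}

```text
t: 15.05
ee_pos: [484.2, 53.5, 215.2]
orientation: [0.715, 0.7, -0.001, 0.003]
contact_force: [-0.5, -0.7, -6.1]
grip_width: 0.149
grasp_force: 78.6
```

{"fn": "play_rows", "kwargs": {
  "increments": "0 0 0 3 -0.1 0 8; 0 0 0 6 -0.1 0 8; 0 0 0 9 -0.2 0 8; 0 0 0 12 -0.3 0 8; 0 0 0 16 -0.3 0 8"
}}

```text
t: 15.55
ee_pos: [500.2, 53.2, 215.2]
orientation: [0.715, 0.7, -0.001, 0.003]
contact_force: [0.0, -0.3, -5.3]
grip_width: 0.148
grasp_force: 78.6
```

{"fn": "play_rows", "kwargs": {
  "increments": "0 0 0 0 0 -3 8; 0 0 0 0 0 -6 8; 0 0 0 0 0 -9 8; 0 0 0 0 0 -10 8; 0 0 0 0 0 -10 8"
}}

```text
t: 16.05
ee_pos: [499.7, 53.2, 204.9]
orientation: [0.715, 0.7, -0.001, 0.003]
contact_force: [-0.1, -0.6, -6.1]
grip_width: 0.147
grasp_force: 78.6
```

{"fn": "play_rows", "kwargs": {
  "increments": "0 0 0 0 0 -1 8; 0 0 0 0 0 -2 8; 0 0 0 0 0 -2 8"
}}

```text
t: 16.35
ee_pos: [499.9, 53.2, 203.2]
orientation: [0.715, 0.7, -0.001, 0.003]
contact_force: [0.4, 0.9, -6.0]
grip_width: 0.15
grasp_force: 78.6
```

{"fn": "play_rows", "kwargs": {
  "increments": "0 0 0 0 0 -1 8; 0 0 0 0 0 -1.5 8; 0 0 0 0 0 -2 8; 0 0 0 0 0 -2 8"
}}

```text
t: 16.75
ee_pos: [499.9, 53.3, 201.2]
orientation: [0.715, 0.7, -0.001, 0.003]
contact_force: [-0.7, -0.4, -5.1]
grip_width: 0.152
grasp_force: 78.7
```

{"fn": "play_rows", "kwargs": {
  "increments": "0 0 0 0 0 -1 8; 0 0 0 0 0 -1 8"
}}

```text
t: 16.95
ee_pos: [500.2, 53.3, 200.7]
orientation: [0.715, 0.7, -0.001, 0.004]
contact_force: [-2.0, -0.0, -2.0]
grip_width: 0.151
grasp_force: 79.6
```

{"fn": "play_rows", "kwargs": {
  "increments": "0 0 0 0 0 2.5 8; 0 0 0 5 -0.1 2.5 8; 0 0 0 10 -0.2 2.5 8; 0 0 0 14 -0.3 2.5 8; 0 0 0 17 -0.4 2.5 8"
}}

```text
t: 17.45
ee_pos: [517.6, 52.8, 202.6]
orientation: [0.715, 0.699, -0.001, 0.003]
contact_force: [-0.2, -0.3, -6.2]
grip_width: 0.15
grasp_force: 78.8
```

{"fn": "play_rows", "kwargs": {
  "increments": "0 0 0 3 -0.1 0 8; 0 0 0 6 -0.1 0 8; 0 0 0 9 -0.2 0 8; 0 0 0 11 -0.2 0 8; 0 0 0 12 -0.2 0 8"
}}

```text
t: 17.95
ee_pos: [529.2, 52.6, 202.8]
orientation: [0.715, 0.7, -0.001, 0.003]
contact_force: [0.5, -0.0, -6.1]
grip_width: 0.152
grasp_force: 78.8
```

{"fn": "play_rows", "kwargs": {
  "increments": "0 0 0 1 0 0 8; 0 0 0 2 0 0 8; 0 0 0 3 0 0 8; 0 0 0 4 -0.1 0 8; 0 0 0 5 -0.1 0 8"
}}

```text
t: 18.45
ee_pos: [534.0, 52.5, 202.8]
orientation: [0.715, 0.7, -0.001, 0.003]
contact_force: [-0.4, -1.0, -6.6]
grip_width: 0.15
grasp_force: 78.8
```

{"fn": "play_rows", "kwargs": {
  "increments": "0 0 0 1 0 0 8; 0 0 0 2 0 0 8; 0 0 0 3 0 0 8; 0 0 0 3 0 0 8"
}}

```text
t: 18.85
ee_pos: [537.2, 52.5, 202.8]
orientation: [0.715, 0.699, -0.001, 0.003]
contact_force: [-0.2, -0.4, -6.4]
grip_width: 0.148
grasp_force: 78.8
```

{"fn": "play_rows", "kwargs": {
  "increments": "0 0 0 1 0 0 8; 0 0 0 2 0 0 8; 0 0 0 2 0 0 8"
}}

```text
t: 19.15
ee_pos: [539.2, 52.5, 202.8]
orientation: [0.715, 0.7, -0.001, 0.003]
contact_force: [-0.3, -0.2, -6.0]
grip_width: 0.147
grasp_force: 78.8
```

{"fn": "play_rows", "kwargs": {
  "increments": "0 0 0 1 0 0 8; 0 0 0 1 0 0 8; 0 0 0 2 0 0 8; 0 0 0 2 0 0 8"
}}

```text
t: 19.55
ee_pos: [541.2, 52.5, 202.8]
orientation: [0.715, 0.7, -0.001, 0.003]
contact_force: [1.0, -0.2, -7.0]
grip_width: 0.147
grasp_force: 78.8
```

{"fn": "play_rows", "kwargs": {
  "increments": "0 0 0 1 0 0 8; 0 0 0 1 0 0 8"
}}

```text
t: 19.75
ee_pos: [542.2, 52.5, 202.8]
orientation: [0.715, 0.7, -0.001, 0.003]
contact_force: [-0.3, 0.8, -6.2]
grip_width: 0.145
grasp_force: 78.8
```

{"fn": "play_rows", "kwargs": {
  "increments": "0 0 0 1 0 0 8; 0 0 0 1 0 0 8"
}}

```text
t: 19.95
ee_pos: [543.1, 52.5, 202.7]
orientation: [0.715, 0.7, -0.001, 0.003]
contact_force: [0.4, 0.2, -6.7]
grip_width: 0.144
grasp_force: 78.5
```

{"fn": "play_rows", "kwargs": {
  "increments": "0 0 0 1 0 0 8; 0 0 0 1 0 0 8"
}}

```text
t: 20.15
ee_pos: [543.3, 52.6, 202.6]
orientation: [0.715, 0.7, -0.001, 0.003]
contact_force: [-2.4, 0.4, -4.4]
grip_width: 0.15
grasp_force: 78.9
```

{"fn": "play_rows", "kwargs": {
  "increments": "0 0 0 -1 0 -1 8; 0 0 0 -1 0 -2 8; 0 0 0 -1 0 -2.5 8; 0 0 0 -1 0 -2.5 8"
}}

```text
t: 20.55
ee_pos: [543.1, 52.6, 200.7]
orientation: [0.715, 0.7, -0.001, 0.004]
contact_force: [-2.7, -0.3, -1.1]
grip_width: 0.149
grasp_force: 79.4
```

{"fn": "play_rows", "kwargs": {
  "increments": "0 0 0 1 0 0 8; 0 0 0 2 0 0 8; 0 0 0 2 0 0 8"
}}

```text
t: 20.85
ee_pos: [543.5, 52.6, 200.6]
orientation: [0.715, 0.7, -0.002, 0.003]
contact_force: [-8.8, -0.6, 4.9]
grip_width: 0.149
grasp_force: 80.4
```

{"fn": "play_rows", "kwargs": {
  "increments": "0 0 0 0.3 0 0 8; 0 0 0 0.3 0 0 8; 0 0 0 0.3 0 0 8; 0 0 0 0.3 0 0 8"
}}

```text
t: 21.25
ee_pos: [543.5, 52.6, 200.6]
orientation: [0.714, 0.7, -0.002, 0.003]
contact_force: [-8.7, -1.3, 6.3]
grip_width: 0.148
grasp_force: 80.5
```

{"fn": "play_rows", "kwargs": {
  "increments": "0 0 0 -1 0 0.5 8; 0 0 0 -1.5 0 0.5 8; 0 0 0 -1.5 0 0.5 8",
  "newtons": 20
}}

```text
t: 21.55
ee_pos: [543.3, 52.6, 200.7]
orientation: [0.715, 0.7, -0.001, 0.003]
contact_force: [-5.3, 0.8, -0.4]
grip_width: 0.149
grasp_force: 79.3
```

{"fn": "play_rows", "kwargs": {
  "increments": "0 0 0 0 0 0 16; 0 0 0 0 0 0 18; 0 0 0 0 0 0 21; 0 0 0 0 0 0 26; 0 0 0 0 0 0 32"
}}

```text
t: 22.05
ee_pos: [544.4, 52.6, 201.1]
orientation: [0.715, 0.7, -0.0, 0.004]
contact_force: [0.6, 0.4, -0.2]
grip_width: 0.372
grasp_force: 0.0
```

{"fn": "play_rows", "kwargs": {
  "increments": "0 0 0 0 0 0 34; 0 0 0 0 0 0 34; 0 0 0 0 0 0 34"
}}

```text
t: 22.35
ee_pos: [543.9, 52.5, 200.8]
orientation: [0.715, 0.7, -0.001, 0.003]
contact_force: [0.8, -0.1, 0.1]
grip_width: 0.395
grasp_force: 0.0
```

Released with no load on the tool. I'll lift straight up and back away, then check the result numerically.

{"fn": "play_rows", "kwargs": {
  "increments": "0 0 0 0 0 10 34; 0 0 0 0 0 25 34; 0 0 0 0 0 45 34; 0 0 0 0 0 70 34; 0 0 0 0 0 100 34"
}}

```text
t: 22.85
ee_pos: [543.5, 52.7, 302.6]
orientation: [0.714, 0.7, -0.001, 0.003]
contact_force: [1.2, -0.4, 0.2]
grip_width: 0.398
grasp_force: 0.0
```

{"fn": "play_rows", "kwargs": {
  "increments": "0 0 0 -5 -35 5 34; 0 0 0 -15 -75 5 34; 0 0 0 -30 -115 5 34; 0 0 0 -50 -155 5 34; 0 0 0 -70 -195 5 34"
}}

```text
t: 23.35
ee_pos: [473.4, -143.7, 307.3]
orientation: [0.714, 0.7, -0.0, 0.004]
contact_force: [0.3, -1.4, 0.9]
grip_width: 0.402
grasp_force: 0.0
```

Run:
```python
from h import *
print(monitor.read_state()['contact_force'])
snap('scene','scene9');snap('top','top9')
for n in('top','scene'):
    P,d=load(n+'9');P3,_=load(n+'3')
    diff=(cv2.absdiff(P,P3).max(2)>60).astype(np.uint8)
    bright=((P.min(2)>170)*diff).astype(np.uint8)
    k,l,s,c=cv2.connectedComponentsWithStats(bright)
    print(n,[(s[i].tolist(),c[i].round(1).tolist()) for i in range(1,k) if s[i][4]>25])
    for q in[(536.6,98,211),(536.6,8,211),(550,97,211),(550,7,211),(543,97,96)]: print(proj(d,[*q]).round(1),end=' ')
    print()
    # lip + bar now vs before (same pixels => carousel did not move)
    for X in([470,55,160],[634,52,238]):
        u,v=proj(d,X).astype(int);a=P[v-12:v+12,u-12:u+12];b=P3[v-12:v+12,u-12:u+12];print('change',cv2.absdiff(a,b).mean().round(1),cv2.phaseCorrelate(a.mean(2),b.mean(2)))
```

```text
[ 0.25141513 -1.42385408  0.85473732]
top [([228, 118, 52, 266, 6999], [256.8, 292.1]), ([358, 138, 15, 86, 681], [367.4, 170.5]), ([149, 167, 46, 9, 317], [171.5, 170.6])]
[149.8 173.4] [195.8 174.8] [150.8 166.7] [196.7 168.1] [163.4 179.6] 
change 6.1 ((0.06334894054734974, -0.025293633269564353), 1.042525552198688)
change 4.9 ((-0.018588606047666545, -0.028828057800540208), 0.9992504817814832)
scene [([210, 0, 4, 29, 56], [211.6, 14.7]), ([217, 0, 15, 20, 236], [224.1, 7.6]), ([262, 0, 51, 34, 1025], [288.9, 17.6]), ([211, 31, 25, 47, 835], [223.4, 57.0]), ([270, 114, 3, 14, 26], [271.1, 120.4]), ([255, 220, 16, 40, 352], [262.2, 240.0]), ([262, 264, 9, 38, 300], [266.0, 282.6])]
[270.6 262.5] [260.9 220.6] [262.2 263.1] [253.2 221.1] [265.4 301.4] 
change 1.9 ((0.08593911467794335, -0.0263108217550716), 0.9863303522222377)
change 1.5 ((-0.019973103515200208, -0.030538738201212112), 0.9745301070045321)
```

```bash
python3 -c "
from h import *
print(close_job())"
```

```text
the job is handed in; nothing more can be done
None
```

I handed the job in at about 23 s. The empty hook is over the loading post to within about 2 mm. The plate hangs on it by its hole after being pressed against the collar at about 9 N for 0.4 s or more. The final camera check put the plate and carousel where expected, but it can't resolve a gap at the collar under about 1 mm.

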